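# Slide the parts box into its docking bay and shut the catch

### The job

Take the red screwdriver out of the way of the green docking bay and lay it flat in the blue tool tray. Push the clear parts box across the bench, flat on the bench top and without lifting it, through the bay's open mouth until it is fully home against the back stop, and swing the yellow catch shut across the mouth behind it. Leave the oil bottle, tape roll and pliers where they are.

Things in the scene. Friction and masses are not known exactly. Their poses are not given: they have to be found in the camera images.
- box_mid (a point): Centre (13 mm above the bench when flat) of the closed clear plastic parts box: 130 mm along its x, 160 mm along its y, 26 mm high, about 0.24 kg, a solid block to the touch, too wide to grasp from above. It slides on the bench. It starts out in front of the bay's mouth, its y axis (the side to be pushed is -y) within 0.38 rad of world +y.
- bay: Fixed green metal bay, open to its -y. Origin on the bench under the middle of a box fully home; +y points into the bay. Side rails 18 mm high, 12 mm thick, inner faces at x = -70.5 and +70.5 mm (5 mm play each side of the box, whose y goes along the bay's y). Back stop face at y = +80 mm. The +x rail ends at y = -70 mm; the -x rail at -96 mm, then flares out 0.5 rad to -128 mm.
- catch (a joint): Angle (rad) of the yellow swing catch: 0 = shut at its stop, arm along the bay's -x across the mouth; at angle a the arm points along (-cos a, -sin a) in the bay's x, y. Range 0 to 2.1, starts open at 1.75 to 2.05, stays where left (friction 0.06 N m). Arm 14 mm wide, 64 mm long, 9 to 20 mm above the bench; shut, its inner face is 10 mm clear of a box fully home.
- catch_pivot (a point): The catch's vertical hinge axis, 8 mm above the bench, at (+86.5, -97) mm in the bay's x, y. The round boss there has a 14 mm radius and is 26 mm high.
- catch_post (a point): Middle of the grip part of the catch's upright round black post, 15 mm diameter, reaching from the arm up to 60 mm above the bench; this point is 44 mm above the bench and 55 mm from the hinge axis. Can be pinched from above or pushed from the side.
- tray: Fixed blue open tool tray, 90 mm along its x, 240 mm along its y, 22 mm high, walls and floor 4 mm thick. Origin on the bench under its centre. It lies on the bay's +x side, alongside the way in.
- driver_mid (a point): Middle of the red-handled screwdriver's length, on its axis (12.5 mm above the bench when lying). 203 mm long along its y: round handle 25 mm thick from y = +4 to +102 mm, shaft 10 mm thick from +4 to -102 mm. 0.09 kg. Starts lying in or before the bay's mouth, handle towards the back stop, within 0.22 rad of the bay's y; it may roll about its y.
- bottle: Bystander: upright white and blue oil bottle with red cap, 35 mm diameter, 107 mm high; origin at the centre of its foot.
- tape: Bystander: flat roll of tan adhesive tape, 69 mm diameter, 18 mm high; origin under its centre.
- carton_bench: Fixed open cardboard carton, 92 mm high, standing behind and to the right of the box; in its own frame its walls span x = -145 to +108 mm, y = -102 to +136 mm. Origin on the bench. Keep the hand clear of it.
- pliers: Bystander: blue-handled pliers lying flat, 160 mm along own x, 48 mm wide, 12 mm high; origin under the centre.

How it is judged:
By the outcome, as a careful person would: the job done as asked, in the order asked, and still so for the second after the job is handed in, with the robot touching nothing.
It also fails if it takes over 72 s, if anything falls off the work surface, if the arm or the gripper's body presses on something with over 40 N, if the wrist force passes 120 N, or if a joint passes its speed limit or range.

### The arm

A 6-joint arm with a two-finger parallel gripper is mounted at the origin on a cart in front of the work surface, level with it; the furniture and walls round the work are solid. World frame = base frame: x ahead of the robot, y to its left, z up, the work surface at z = 0. Lengths are in m, angles in rad, forces in N, time in s.
With the tool pointing down it reaches from about 0.425 to 0.95 m from the base axis. Payload 3.5 kg.
Tool frame: the origin (TCP) lies midway between the tips of the shut fingers; the grasp point (between the pads) lies 19 mm behind it; z points along the fingers, y is the line along which they close (so a half turn about z gives the same grasp; the last joint's range is limited). The gripper opens to 85 mm and grips with 20 to 120 N. Pads are 22 mm wide; open, the fingers measure 114 mm over their backs; the gripper's body (76 mm by 85 mm) begins 54 mm behind the grasp point. The pads swing forward as they close: fully open they stand 13 mm farther back than shut.
Start: joints at [1.077, 0.286, 1.577, -0, 1.279, -0.15], TCP at [0.227, 0.635, 0.231] pointing down, gripper open.
Joint ranges: [-2.77, 2.77], [-0.9, 2.22], [0.21, 2.48], [-1.53, 4.67], [0.24, 2.81], [-2.84, 2.84]. Speed limits (rad/s): [2.79, 2.79, 3.14, 3.14, 3.14, 3.14].

### API

Orientations are given as a unit quaternion [x, y, z, w].
In Python, from plant import * gives the robot as it stands.
- The arm moves only by the tool move_arm, never from a script. Its argument "moves" is a list of rows, each a list of 3 entries, a list of its own where there are three numbers: the opening, from 0 (shut) to 1 (fully open), then the shift along the tool's x, y, z in m, then the turn, a rotation vector about the tool's x, y, z in rad. A call has exactly 10 rows; each row shifts and turns the commanded pose from where the row before left it, along the tool's axes as they then stand; what a row does not reach is not made up. A row lasts 1/12 s, in which the tool goes at most 41.7 mm and 7.16 degrees, less where a joint would pass 70% of its speed; a pose out of reach is approached as far as the arm can. A call is refused whole if a number of a shift passes 0.0417 or a number of a turn 0.125, either way. A call with a gripper value outside its range is refused whole. The fingers move at their own pace and stop on an object; "grip_force" is the grip in N (left out, the last holds). Time passes only in rows, so rows that do not move let the fingers close, or fill a call up. It gives the time, the measured TCP pose, the force, the opening and the grip force at its end, in the units of the state.
- get_state(): the state, without advancing time (a new reading comes with each control period).
- read_camera(name): name is "scene" or "top" or "wrist"; returns the picture (480x640x3 uint8, red, green, blue); there is no depth.
- camera_params(name): a dict with "fx", "fy", "cx", "cy" (pixels), "rvec" (rotation vector, rad) and "tvec" (3), from world to camera coordinates, as OpenCV has them; the wrist camera has in their place "tool_from_camera" (4x4, takes a point from camera to tool coordinates, whose origin is the TCP and whose axes are the flange's). Camera axes: x right, y down, z forward; pixel columns grow to the right and rows downward; lengths in m; the calibration is good to about 2 mm. A picture is of the moment at which its call begins: read the wrist's pose just before it. camera_params takes no time and is no camera call.
- sign_off(): hands the job in; it is judged then, once.
The state is a dict: "time": time; "qpos": joint angles; "dq": joint speeds; "joint_efforts": joint torques, N m; "eef_pos": TCP position; "tcp_rot": TCP orientation; "contact_force": force on the tool from outside, world axes, zero at the start; "wrist_torque": the same for the moment, N m; "opening": opening from 0.0 (shut) to 1.0 (fully open); "finger_force": force on a finger pad.
Only numpy, scipy, OpenCV 4.12 (cv2) and the standard library are available. Lean on these libraries where they do the work, as an engineer would, in place of code of your own. Each camera call takes 0.05 s, during which the arm holds its last target. There are 200 camera calls.

## Working session

There is one attempt and no reset: what is moved stays moved. The work goes in short steps, Python scripts to look and compute and a tool call to move; the robot and the scene stay as the last step left them, time stands still between calls to the robot, and variables do not carry over. Pictures are saved under pics/ and viewed, at most 10 in all, crops included, and the job is handed in when it is done.

Besides the shell and the picture viewer there is one more tool, called after "Request:" as name(argument=value, ...), one argument or row to a line, values as JSON. move_arm: Moves the arm, as the interface text tells. Its arguments: {"type":"object","properties":{"moves":{"type":"array"},"grip_force":{"type":"number"}},"required":["moves"]}

```bash
mkdir -p pics; ls; python3 - <<'E'
from plant import *
import cv2
s=get_state(); print(s)
for n in("top","scene"):
    im=read_camera(n); cv2.imwrite(f"pics/{n}0.png",im[:,:,::-1]); print(n,camera_params(n))
print(camera_params("wrist"))
E
```

```text
pics
{'time': 0.0, 'qpos': array([ 1.07697590e+00,  2.87224686e-01,  1.57817844e+00, -3.40350935e-05,
        1.27858534e+00, -1.49994573e-01]), 'dq': array([-0.00014289, -0.00075548,  0.00249169, -0.00241484,  0.00358378,
       -0.00066789]), 'joint_efforts': array([ 5.00766055e-04, -4.05998111e+01, -2.92617989e+01, -1.46812854e-04,
        5.86410257e-03, -4.88734440e-07]), 'eef_pos': array([0.22719883, 0.63491801, 0.22990704]), 'tcp_rot': array([ 1.71062416e-01,  9.85259466e-01, -1.14153207e-03, -3.63537405e-04]), 'contact_force': array([0.52835332, 0.95200049, 1.02974779]), 'wrist_torque': array([ 0.00325957, -0.00768239, -0.03258464]), 'finger_force': 0.0, 'opening': 1.0030732057723624}
top {'fx': 444.8627796824294, 'fy': 444.8627796824294, 'cx': 317.6732653007252, 'cy': 231.20661256741477, 'rvec': array([ 2.14450846, -2.10083413,  0.21155495]), 'tvec': array([0.05835647, 0.56995138, 1.12669789])}
scene {'fx': 437.34920715850456, 'fy': 437.34920715850456, 'cx': 317.04522182481975, 'cy': 242.17811670982113, 'rvec': array([ 2.36587722, -0.55029032,  0.18744377]), 'tvec': array([-0.46088718,  0.26883376,  0.79758945])}
{'fx': 369.8905682120502, 'fy': 369.8905682120502, 'cx': 317.2890224890917, 'cy': 237.86789748473763, 'tool_from_camera': array([[-2.38919155e-04, -9.51178867e-01, -3.08640090e-01,
         7.99497025e-02],
       [ 9.99999466e-01,  8.31371202e-05, -1.03031754e-03,
         7.02280187e-04],
       [ 1.00567572e-03, -3.08640172e-01,  9.51178339e-01,
        -1.42901698e-01],
       [ 0.00000000e+00,  0.00000000e+00,  0.00000000e+00,
         1.00000000e+00]])}
```

View pics/top0.png

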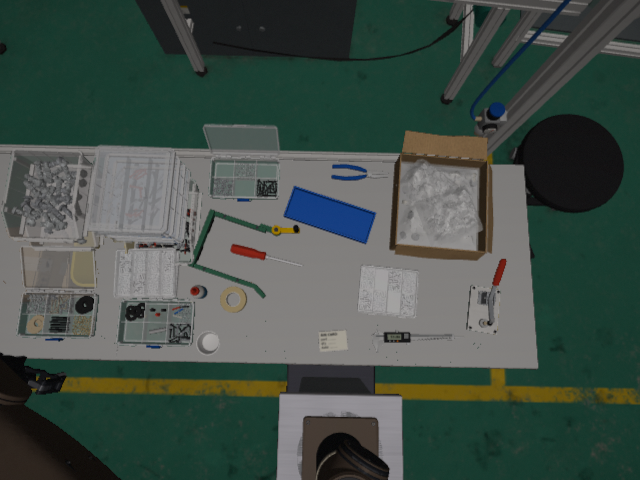

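View pics/scene0.png

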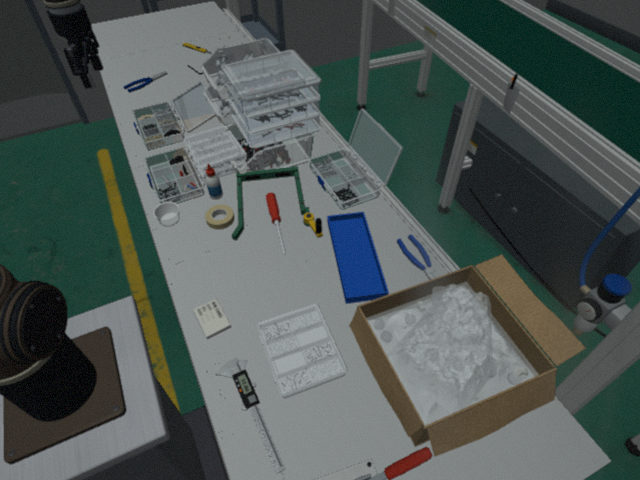

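The top view shows the bay (back near (200,240), mouth facing right), red driver (235,248)–(300,265), catch boss near (277,231), tray centre (330,215), box centre (388,291). I'll zoom in for measuring.

```bash
cat > h.py <<'E'
from plant import *
import cv2, numpy as np
from scipy.spatial.transform import Rotation as R
def cam(n,st=None):
    p=camera_params(n); K=np.array([[p['fx'],0,p['cx']],[0,p['fy'],p['cy']],[0,0,1]])
    if n!='wrist':
        Rm=cv2.Rodrigues(p['rvec'])[0]; return K,Rm,np.array(p['tvec'])
    T=np.eye(4);T[:3,:3]=R.from_quat(st['tcp_rot']).as_matrix();T[:3,3]=st['eef_pos']
    M=np.linalg.inv(T@p['tool_from_camera']); return K,M[:3,:3],M[:3,3]
def p2w(c,uv,z):
    K,Rm,t=c; uv=np.atleast_2d(uv).astype(float)
    d=(Rm.T@np.linalg.inv(K)@np.c_[uv,np.ones(len(uv))].T).T; o=-Rm.T@t
    z=np.broadcast_to(z,len(uv)); return o+d*((z-o[2])/d[:,2])[:,None]
def w2p(c,X):
    K,Rm,t=c; q=(K@(Rm@np.atleast_2d(X).T+t[:,None])).T; return q[:,:2]/q[:,2:]
E
python3 - <<'E'
import cv2
im=cv2.imread('pics/top0.png')
cv2.imwrite('pics/topc.png',cv2.resize(im[180:330,185:425][:, :],None,fx=3.3,fy=3.3,interpolation=cv2.INTER_CUBIC))
E
```

```text
(no output)
```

View pics/topc.png

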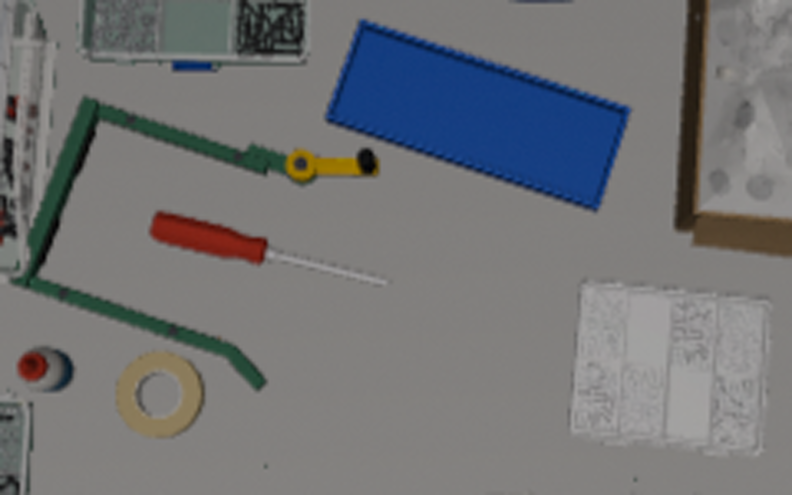

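```bash
cat > fit.py <<'E'
from h import *
from scipy.optimize import least_squares
c=cam('top'); f=lambda a:np.array(a)/3.3+[185,180]-0.35
def fit(loc,uv,g):
    loc=np.array(loc)/1000.
    def W(p): 
        C,S=np.cos(p[2]),np.sin(p[2]); return np.c_[p[0]+C*loc[:,0]-S*loc[:,1],p[1]+S*loc[:,0]+C*loc[:,1],loc[:,2]]
    r=least_squares(lambda p:(w2p(c,W(p))-uv).ravel(),g,loss='soft_l1'); print(r.x.round(4),r.fun.reshape(-1,2).round(1).tolist()); return r.x
print('bay');fit([[86.5,-97,26],[-70.5,-96,18],[-88,-128,18],[70.5,80,18],[-70.5,80,18]],f([[301,164],[236,345],[267,378],[101,117],[39,276]]),[.65,.3,-.3])
print('drv');fit([[0,102,12.5],[0,-102,12.5],[0,4,12.5]],f([[152,225],[387,283],[265,251]]),[.65,.2,-.3])
print('box');fit([[65,80,26],[65,-80,26],[-65,-80,26],[-65,80,26]],f([[586,283],[772,298],[762,455],[571,433]]),[.5,-.1,0])
print('tray');fit([[45,120,22],[45,-120,22],[-45,-120,22],[-45,120,22]],f([[362,20],[629,108],[597,210],[327,120]]),[.7,.1,-.3])
print('post',p2w(c,f([368,159]),.06),p2w(c,f([301,164]),.026),'carton',p2w(c,f([[678,228],[690,20]]),.092),'bottle',p2w(c,f([33,365]),.107),'tape',p2w(c,f([159,394]),.018))
E
python3 fit.py
```

```text
bay
[ 0.5241  0.3001 -0.309 ] [[0.9, 0.0], [0.5, 0.1], [0.1, 0.2], [-0.7, -0.2], [-1.0, -0.2]]
drv
[ 0.5041  0.2083 -0.222 ] [[-0.6, -0.3], [0.7, -0.0], [-0.1, 0.3]]
box
[ 0.4183 -0.1214 -0.09  ] [[-1.5, -2.6], [1.5, -0.6], [1.3, 1.0], [-1.4, 0.8]]
tray
[ 0.6235  0.0382 -0.3055] [[-0.6, 0.1], [0.7, 0.4], [0.6, -0.0], [-0.8, -0.4]]
post [[0.57551354 0.12719499 0.06      ]] [[0.57699617 0.18385965 0.026     ]] carton [[ 0.5196978  -0.11568817  0.092     ]
 [ 0.68739291 -0.12716097  0.092     ]] bottle [[0.40355955 0.37080667 0.107     ]] tape [[0.38738615 0.29169347 0.018     ]]
```

```bash
cat >> h.py <<'E'
from scipy.linalg import logm,expm
BAY=np.array([.5241,.3001,-.309])
def b2w(x,y,B=None):
    B=BAY if B is None else B; C,S=np.cos(B[2]),np.sin(B[2]); return np.array([B[0]+C*x-S*y,B[1]+S*x+C*y])
def pose():
    s=get_state(); T=np.eye(4);T[:3,:3]=R.from_quat(s['tcp_rot']).as_matrix();T[:3,3]=s['eef_pos'];return T
def tgt(x,y,z,psi):
    T=np.eye(4);c,s=np.cos(psi),np.sin(psi);T[:3,:3]=np.array([[-s,c,0],[c,s,0],[0,0,-1]]);T[:3,3]=x,y,z;return T
def plan(A,B,n):
    D=np.real(expm(logm(np.linalg.inv(A)@B)/n)); w=R.from_matrix(D[:3,:3]).as_rotvec()
    M=A@np.linalg.matrix_power(D,n//2)
    print(n,'rows shift',D[:3,3].round(4).tolist(),'turn',w.round(4).tolist(),'mid',M[:3,3].round(3)); return B
E
python3 - <<'E'
from h import *
A=pose(); g=.5041+.22*.025,.2083+.975*.025
B=plan(A,tgt(*g,.13,-.222),14)
E
```

```text
14 rows shift [-0.0383, 0.0022, 0.0071] turn [-0.0001, 0.0001, 0.1035] mid [0.445 0.487 0.18 ]
```

Request:
move_arm(
  moves=[
    [1, [-0.0383, 0.0022, 0], [0, 0, 0.1035]],
    [1, [-0.0383, 0.0022, 0], [0, 0, 0.1035]],
    [1, [-0.0383, 0.0022, 0], [0, 0, 0.1035]],
    [1, [-0.0383, 0.0022, 0], [0, 0, 0.1035]],
    [1, [-0.0383, 0.0022, 0], [0, 0, 0.1035]],
    [1, [-0.0383, 0.0022, 0], [0, 0, 0.1035]],
    [1, [-0.0383, 0.0022, 0], [0, 0, 0.1035]],
    [1, [-0.0383, 0.0022, 0], [0, 0, 0.1035]],
    [1, [-0.0383, 0.0022, 0], [0, 0, 0.1035]],
    [1, [-0.0383, 0.0022, 0], [0, 0, 0.1035]],
  ],
)

```text
time: 0.93
eef_pos: [0.4963, 0.383, 0.2306]
tcp_rot: [0.638, 0.77, -0.0, -0.0]
contact_force: [0.2, -0.5, 0.2]
opening: 1.0
finger_force: 0.0
```

Request:
move_arm(
  moves=[
    [1, [-0.0383, 0.0022, 0.007], [0, 0, 0.1035]],
    [1, [-0.0383, 0.0022, 0.007], [0, 0, 0.1035]],
    [1, [-0.0383, 0.0022, 0.007], [0, 0, 0.1035]],
    [1, [-0.0383, 0.0022, 0.007], [0, 0, 0.1035]],
    [1, [0, 0, 0.01], [0, 0, 0]],
    [1, [0, 0, 0.01], [0, 0, 0]],
    [1, [0, 0, 0.01], [0, 0, 0]],
    [1, [0, 0, 0.01], [0, 0, 0]],
    [1, [0, 0, 0], [0, 0, 0]],
    [1, [0, 0, 0], [0, 0, 0]],
  ],
)

```text
time: 1.77
eef_pos: [0.509, 0.2341, 0.1621]
tcp_rot: [0.78, 0.625, -0.001, -0.001]
contact_force: [-0.1, -0.6, 0.1]
opening: 1.001
finger_force: 0.0
```

```bash
python3 - <<'E'
from h import *
s=get_state(); print(s['time'],s['eef_pos'],pose()[:3,1])
im=read_camera('wrist'); c=cam('wrist',s)
import pickle; pickle.dump((s,im),open('w1.pkl','wb'))
im=im[:,:,::-1].copy()
for y in(-.102,.004,.025,.102):
    u=w2p(c,[.5041+.22*y,.2083+.975*y,.0125])[0]; print(y,u.round()); cv2.circle(im,tuple(int(v) for v in u),3,(255,0,255),1)
cv2.imwrite('pics/w1.png',im)
E
```

```text
1.7667 [0.50898678 0.23408186 0.16213931] [ 0.97592041 -0.21811763 -0.00201216]
-0.102 [319. 353.]
0.004 [320. 246.]
0.025 [320. 221.]
0.102 [320. 123.]
```

View pics/w1.png

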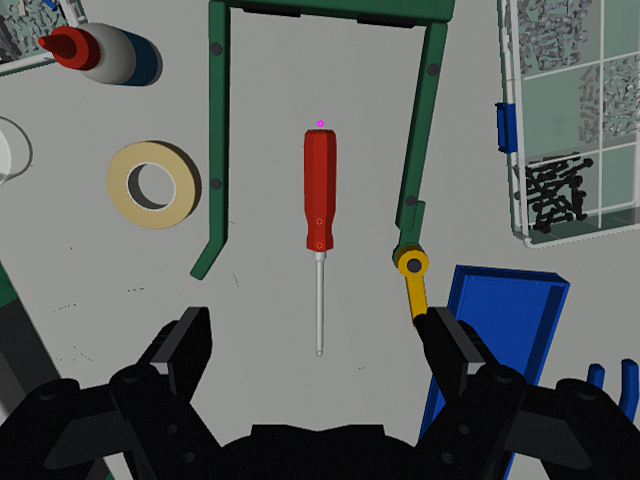

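Request:
move_arm(
  moves=[
    [0.6, [0, 0, 0.02], [0, 0, 0]],
    [0.6, [0, 0, 0.03], [0, 0, 0]],
    [0.6, [0, 0, 0.03], [0, 0, 0]],
    [0.6, [0, 0, 0.03], [0, 0, 0]],
    [0.6, [0, 0, 0.025], [0, 0, 0]],
    [0.6, [0, 0, 0.015], [0, 0, 0]],
    [0.6, [0, 0, 0.008], [0, 0, 0]],
    [0.6, [0, 0, 0], [0, 0, 0]],
    [0, [0, 0, 0], [0, 0, 0]],
    [0, [0, 0, 0], [0, 0, 0]],
  ],
  grip_force=40,
)

```text
time: 2.65
eef_pos: [0.5113, 0.2337, 0.0071]
tcp_rot: [0.781, 0.625, 0.002, 0.001]
contact_force: [1.0, -0.3, 1.6]
opening: 0.328
finger_force: 0.0
```

Request:
move_arm(
  moves=[
    [0, [0, 0, 0], [0, 0, 0]],
    [0, [0, 0, 0], [0, 0, 0]],
    [0, [0, 0, 0], [0, 0, 0]],
    [0, [0, 0, 0], [0, 0, 0]],
    [0, [0, 0, 0], [0, 0, 0]],
    [0, [0, 0, -0.005], [0, 0, 0]],
    [0, [0, 0, -0.015], [0, 0, 0]],
    [0, [0, 0, -0.025], [0, 0, 0]],
    [0, [0, 0, -0.03], [0, 0, 0]],
    [0, [0, 0, -0.03], [0, 0, 0]],
  ],
)

```text
time: 3.48
eef_pos: [0.5083, 0.2326, 0.1103]
tcp_rot: [0.781, 0.624, -0.002, -0.001]
contact_force: [0.9, 0.2, -0.2]
opening: 0.273
finger_force: 39.3
```

```bash
python3 - <<'E'
from h import *
import pickle
s,_=pickle.load(open('w1.pkl','rb')); c=cam('wrist',s)
from scipy.optimize import least_squares
def fit(loc,uv,g):
    loc=np.array(loc)/1000.
    f=lambda p:(w2p(c,np.c_[[b2w(*l[:2],p) for l in loc],loc[:,2]])-uv).ravel()
    r=least_squares(f,g); print(r.x.round(4),r.fun.reshape(-1,2).round(1).tolist())
fit([[86.5,-97,26],[-70.5,-96,18],[-88,-128,18],[-70.5,80,18],[70.5,80,18]],np.array([[413,265],[227,240],[202,279],[231,9],[427,22]]),BAY)
print('post',p2w(c,[[421,322]],.06))
s=get_state();print(s['time'],s['eef_pos'],s['opening'],s['finger_force'])
A=pose(); B=tgt(.6235+.3008*.025,.0382+.9537*.025,.09,-.3055); plan(A,B,8)
im=read_camera('wrist'); cv2.imwrite('pics/w2.png',im[:,:,::-1])
E
```

```text
[ 0.5244  0.3003 -0.306 ] [[1.9, 2.1], [-3.0, 6.9], [1.0, 1.7], [-5.1, -6.6], [5.2, 0.5]]
post [[0.56966067 0.15241232 0.06      ]]
3.4833 [0.50834025 0.23260132 0.11027699] 0.27275134310777116 39.331213468685746
8 rows shift [-0.0167, 0.0203, 0.0025] turn [-0.0004, 0.0002, 0.0104] mid [0.571 0.149 0.1  ]
```

View pics/w2.png

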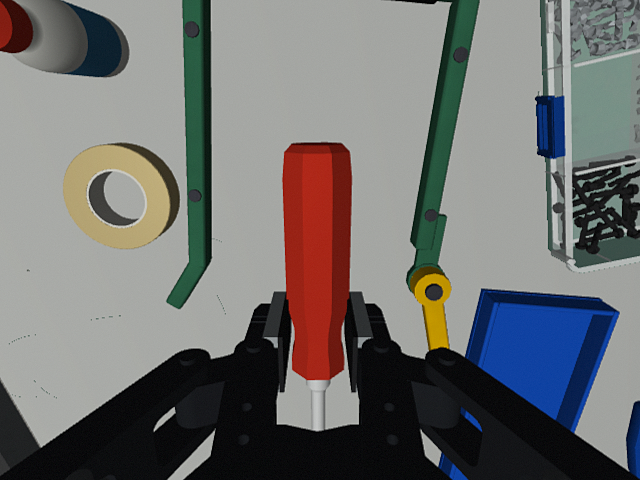

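Request:
move_arm(
  moves=[
    [0, [-0.0167, 0.0203, 0], [0, 0, 0.0104]],
    [0, [-0.0167, 0.0203, 0], [0, 0, 0.0104]],
    [0, [-0.0167, 0.0203, 0], [0, 0, 0.0104]],
    [0, [-0.0167, 0.0203, 0], [0, 0, 0.0104]],
    [0, [-0.0167, 0.0203, 0], [0, 0, 0.0104]],
    [0, [-0.0167, 0.0203, 0], [0, 0, 0.0104]],
    [0, [-0.0167, 0.0203, 0], [0, 0, 0.0104]],
    [0, [-0.0167, 0.0203, 0], [0, 0, 0.0104]],
    [0, [0, 0, 0], [0, 0, 0]],
    [0, [0, 0, 0], [0, 0, 0]],
  ],
)

```text
time: 4.37
eef_pos: [0.6326, 0.0612, 0.1097]
tcp_rot: [0.807, 0.59, -0.0, -0.0]
contact_force: [-0.9, 1.1, -0.6]
opening: 0.276
finger_force: 39.4
```

```bash
python3 - <<'E'
from h import *
s=get_state();print(s['time'],s['eef_pos'],s['opening'],s['finger_force'])
A=pose(); plan(A,tgt(.6235+.3008*.025,.0382+.9537*.025,.01,-.3055),8)
im=read_camera('wrist'); cv2.imwrite('pics/w3.png',im[:,:,::-1])
E
```

```text
4.3667 [0.63256952 0.06118063 0.10973745] 0.2760478949405065 39.43805743474513
8 rows shift [0.0, -0.0002, 0.0125] turn [-0.0001, 0.0, -0.0003] mid [0.632 0.062 0.06 ]
```

View pics/w3.png

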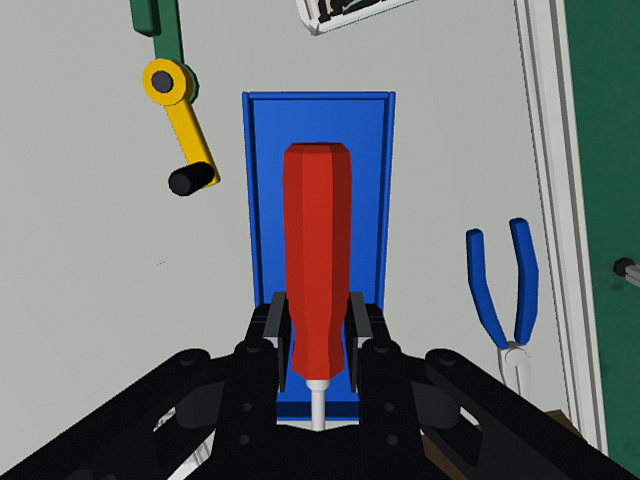

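Request:
move_arm(
  moves=[
    [0, [0, 0, 0.015], [0, 0, 0]],
    [0, [0, 0, 0.02], [0, 0, 0]],
    [0, [0, 0, 0.02], [0, 0, 0]],
    [0, [0, 0, 0.02], [0, 0, 0]],
    [0, [0, 0, 0.015], [0, 0, 0]],
    [0, [0, 0, 0.01], [0, 0, 0]],
    [0, [0, 0, 0], [0, 0, 0]],
    [0, [0, 0, 0], [0, 0, 0]],
    [0.45, [0, 0, 0], [0, 0, 0]],
    [0.45, [0, 0, 0], [0, 0, 0]],
  ],
)

```text
time: 5.25
eef_pos: [0.6327, 0.0628, 0.0106]
tcp_rot: [0.806, 0.592, 0.0, 0.0]
contact_force: [0.6, -0.9, 1.2]
opening: 0.45
finger_force: 0.0
```

Request:
move_arm(
  moves=[
    [0.45, [0, 0, 0], [0, 0, 0]],
    [0.45, [0, 0, 0], [0, 0, 0]],
    [0.45, [0, 0, -0.01], [0, 0, 0]],
    [0.45, [0, 0, -0.03], [0, 0, 0]],
    [0.45, [0, 0, -0.04], [0, 0, 0]],
    [0.45, [0, 0, -0.04], [0, 0, 0]],
    [1, [0, 0, -0.03], [0, 0, 0]],
    [1, [0, 0, 0], [0, 0, 0]],
    [1, [0, 0, 0], [0, 0, 0]],
    [1, [0, 0, 0], [0, 0, 0]],
  ],
)

```text
time: 6.08
eef_pos: [0.6321, 0.0624, 0.1602]
tcp_rot: [0.806, 0.591, -0.0, -0.0]
contact_force: [-0.3, -0.1, -0.8]
opening: 0.988
finger_force: 0.0
```

```bash
python3 - <<'E'
from h import *
s=get_state();print(s['time'],s['eef_pos'],s['opening'],s['finger_force'])
im=read_camera('wrist'); im2=read_camera('top')
c=cam('wrist',s)
a=im[:,:,::-1]; b=cv2.resize(im2[180:330,300:440][:,:,::-1],None,fx=3.2,fy=3.2,interpolation=cv2.INTER_CUBIC)
a=cv2.resize(a,(460,345)); o=np.zeros((480,460+b.shape[1],3),np.uint8)
o[:345,:460]=a;o[:480,460:]=b[:480]; o=o[:,:800]; cv2.imwrite('pics/w4.png',o)
A=pose(); C,S=np.cos(-.09),np.sin(-.09)
# behind the box: y=-80-11-30
x,y=b2w(0,-.125,(.4183,-.1214,-.09)); print(x,y)
plan(A,tgt(x,y,.165,-.09),10)
E
```

```text
6.0833 [0.63207069 0.06244175 0.16019215] 0.9880819271300595 0.0
0.4070651813502486 -0.24589409162649928
10 rows shift [-0.0349, -0.0156, -0.0006] turn [-0.0004, 0.0001, -0.0215] mid [ 0.511 -0.086  0.162]
```

View pics/w4.png

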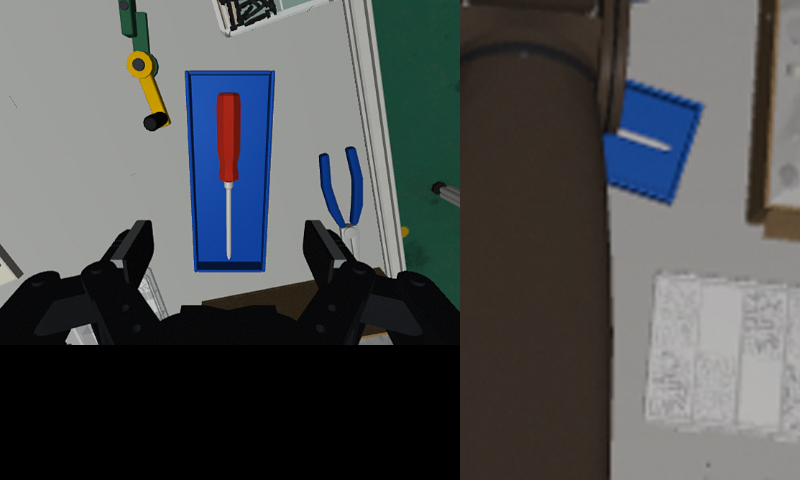

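Request:
move_arm(
  moves=[
    [1, [-0.0349, -0.0156, 0], [0, 0, -0.0215]],
    [1, [-0.0349, -0.0156, 0], [0, 0, -0.0215]],
    [1, [-0.0349, -0.0156, 0], [0, 0, -0.0215]],
    [1, [-0.0349, -0.0156, 0], [0, 0, -0.0215]],
    [1, [-0.0349, -0.0156, 0], [0, 0, -0.0215]],
    [1, [-0.0349, -0.0156, 0], [0, 0, -0.0215]],
    [1, [-0.0349, -0.0156, 0], [0, 0, -0.0215]],
    [1, [-0.0349, -0.0156, 0], [0, 0, -0.0215]],
    [1, [-0.0349, -0.0156, 0], [0, 0, -0.0215]],
    [1, [-0.0349, -0.0156, 0], [0, 0, -0.0215]],
  ],
)

```text
time: 7.02
eef_pos: [0.406, -0.2465, 0.1585]
tcp_rot: [0.738, 0.675, -0.0, -0.002]
contact_force: [0.9, -0.7, -0.6]
opening: 0.997
finger_force: 0.0
```

Request:
move_arm(
  moves=[
    [1, [0, 0, 0], [0, 0, 0]],
    [1, [0, 0, 0], [0, 0, 0]],
    [1, [0, 0, 0], [0, 0, 0]],
    [1, [0, 0, 0], [0, 0, 0]],
    [1, [0, 0, 0], [0, 0, 0]],
    [1, [0, 0, 0], [0, 0, 0]],
    [1, [0, 0, 0], [0, 0, 0]],
    [1, [0, 0, 0], [0, 0, 0]],
    [1, [0, 0, 0], [0, 0, 0]],
    [1, [0, 0, 0], [0, 0, 0]],
  ],
)

```text
time: 7.85
eef_pos: [0.4083, -0.2459, 0.1604]
tcp_rot: [0.738, 0.675, -0.0, 0.0]
contact_force: [0.4, 0.5, -0.6]
opening: 1.001
finger_force: 0.0
```

```bash
python3 - <<'E'
from h import *
import pickle
s=get_state();print(s['time'],s['eef_pos'],s['qpos'])
im=read_camera('wrist'); pickle.dump((s,im),open('w5.pkl','wb'))
cv2.imwrite('pics/w5.png',im[:,:,::-1])
E
```

```text
7.85 [ 0.40827931 -0.24593392  0.16037667] [-7.55460078e-01 -8.67812666e-02  2.11626275e+00 -1.41214294e-05
  1.11202819e+00 -6.65675624e-01]
```

View pics/w5.png

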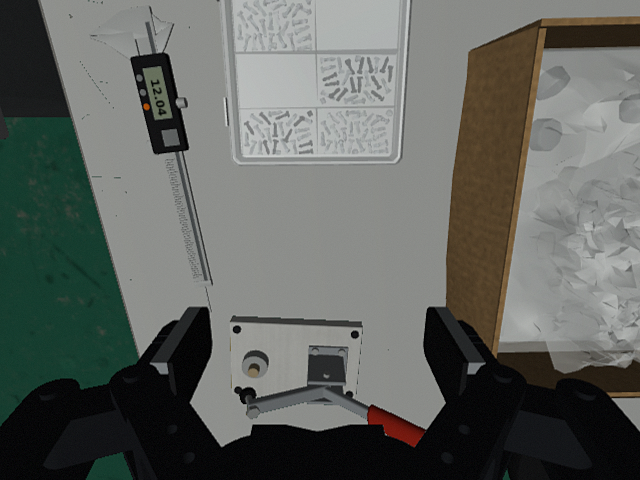

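```bash
python3 - <<'E'
from h import *
import pickle
s,_=pickle.load(open('w5.pkl','rb')); c=cam('wrist',s)
T=pose()
def L(uv,z):
    p=p2w(c,uv,z); 
    for q in p: print(q.round(4),'tool',(T[:3,:3].T@(q-T[:3,3]))[:2].round(4))
print('box corners z26, mids of edges');L([[237,160],[401,160],[228,60],[409,60]],.024)
print('caliper end, fixture edge, carton bottom, carton top');L([[208,285],[232,318],[362,325],[447,290]],.0);L([[470,50],[520,150]],.092)
print(w2p(c,np.r_[s['eef_pos'][:2],0.01]))
E
```

```text
box corners z26, mids of edges
[ 0.3527 -0.1908  0.024 ] tool [ 0.05   -0.0603]
[ 0.474  -0.2017  0.024 ] tool [0.05   0.0615]
[ 0.3571 -0.1233  0.024 ] tool [ 0.1176 -0.062 ]
[ 0.4809 -0.1345  0.024 ] tool [0.1176 0.0623]
caliper end, fixture edge, carton bottom, carton top
[ 0.3039 -0.3001  0.    ] tool [-0.0633 -0.099 ]
[ 0.32   -0.3353  0.    ] tool [-0.0969 -0.0798]
[ 0.4398 -0.3535  0.    ] tool [-0.1043  0.0411]
[ 0.5182 -0.3244  0.    ] tool [-0.0682  0.1165]
[ 0.4962 -0.1403  0.092 ] tool [0.1131 0.0781]
[ 0.5258 -0.1935  0.092 ] tool [0.0628 0.1124]
[[318.14048452 219.94088773]]
```

```bash
cat >> h.py <<'E'
BAY=np.array([.5243,.3002,-.308])
def push(yb,xb=0.,off=.091,z=-.004): return tgt(*b2w(xb,yb-off),z,BAY[2])
E
python3 - <<'E'
from h import *
A=pose(); D=np.eye(4);D[0,3]=.037;D[2,3]=.164;A=A@D
print(A[:3,3]); B=plan(A,push(-.215),20); plan(B,push(-.02),18)
p,q=A@[.091,0,0,1],B@[.091,0,0,1]; print(p,q)
E
```

```text
[ 0.41156689 -0.20915523 -0.00361515]
20 rows shift [0.0109, -0.0011, 0.0] turn [0.0, 0.0, 0.0109] mid [ 0.416 -0.1   -0.004]
18 rows shift [0.0108, 0.0, 0.0] turn [0.0, 0.0, 0.0] mid [ 0.461  0.102 -0.004]
[ 0.4197381  -0.11852283 -0.00361854  1.        ] [ 0.45912203  0.09531752 -0.004       1.        ]
```

Request:
move_arm(
  moves=[
    [1, [0, 0, 0.02], [0, 0, 0]],
    [1, [0, 0, 0.03], [0, 0, 0]],
    [1, [0, 0, 0.03], [0, 0, 0]],
    [1, [0, 0, 0.03], [0, 0, 0]],
    [1, [0, 0, 0.025], [0, 0, 0]],
    [1, [0, 0, 0.015], [0, 0, 0]],
    [1, [0, 0, 0.01], [0, 0, 0]],
    [1, [0, 0, 0.004], [0, 0, 0]],
    [1, [0, 0, 0], [0, 0, 0]],
    [1, [0, 0, 0], [0, 0, 0]],
  ],
)

```text
time: 8.73
eef_pos: [0.4088, -0.2468, -0.0028]
tcp_rot: [0.738, 0.674, 0.0, 0.001]
contact_force: [0.1, -0.4, 0.2]
opening: 0.998
finger_force: 0.0
```

Request:
move_arm(
  moves=[
    [1, [0.01, 0, 0], [0, 0, 0]],
    [1, [0.01, 0, 0], [0, 0, 0]],
    [1, [0.01, 0, 0], [0, 0, 0]],
    [1, [0.007, 0, 0], [0, 0, 0]],
    [1, [0.006, 0, 0], [0, 0, 0]],
    [1, [0.0109, -0.0011, 0], [0, 0, 0.0109]],
    [1, [0.0109, -0.0011, 0], [0, 0, 0.0109]],
    [1, [0.0109, -0.0011, 0], [0, 0, 0.0109]],
    [1, [0.0109, -0.0011, 0], [0, 0, 0.0109]],
    [1, [0.0109, -0.0011, 0], [0, 0, 0.0109]],
  ],
)

```text
time: 9.57
eef_pos: [0.4134, -0.1484, -0.003]
tcp_rot: [0.756, 0.654, 0.0, 0.001]
contact_force: [-0.9, -1.9, 1.9]
opening: 1.005
finger_force: 1.2
```

Request:
move_arm(
  moves=[
    [1, [0.0109, -0.0011, 0], [0, 0, 0.0109]],
    [1, [0.0109, -0.0011, 0], [0, 0, 0.0109]],
    [1, [0.0109, -0.0011, 0], [0, 0, 0.0109]],
    [1, [0.0109, -0.0011, 0], [0, 0, 0.0109]],
    [1, [0.0109, -0.0011, 0], [0, 0, 0.0109]],
    [1, [0.008, -0.0008, 0], [0, 0, 0.008]],
    [1, [0.005, -0.0005, 0], [0, 0, 0.005]],
    [1, [0.002, 0, 0], [0, 0, 0]],
    [1, [0, 0, 0], [0, 0, 0]],
    [1, [0, 0, 0], [0, 0, 0]],
  ],
)

```text
time: 10.4
eef_pos: [0.4177, -0.0785, -0.0039]
tcp_rot: [0.778, 0.628, 0.0, -0.001]
contact_force: [-0.2, -0.6, -0.1]
opening: 0.996
finger_force: 0.0
```

```bash
python3 - <<'E'
from h import *
import pickle
s=get_state();print(s['time'],s['eef_pos'],pose()[:3,1],s['contact_force'])
im=read_camera('wrist'); im2=read_camera('top'); pickle.dump((s,im,im2),open('w6.pkl','wb'))
cv2.imwrite('pics/w6.png',im[:,:,::-1])
A=pose(); plan(A,push(-.215),10)
E
```

```text
10.4 [ 0.41769232 -0.07852573 -0.0038915 ] [ 9.77548986e-01 -2.10706957e-01 -7.46875745e-04] [-0.15573876 -0.5510025  -0.10432373]
10 rows shift [0.0088, -0.0009, 0.0] turn [-0.0001, -0.0001, 0.0095] mid [ 0.424 -0.035 -0.004]
```

View pics/w6.png

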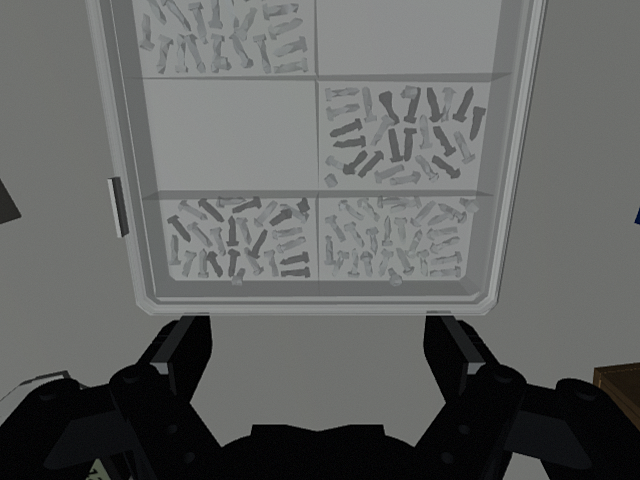

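```bash
python3 - <<'E'
from h import *
import pickle
s,im,im2=pickle.load(open('w6.pkl','rb')); c=cam('wrist',s);T=pose()
for uv,z in (([[319,314]],.0),([[319,314]],.013),([[319,296]],.026),([[137,300],[499,300]],.02),([[93,40],[543,40]],.02)):
    print(z,((p2w(c,uv,z)-T[:3,3])@T[:3,:3])[:,:2].round(4).tolist())
for o in(.091,.095): plan(T,push(-.215,off=o),10)
E
```

```text
0.0 [[0.0011, 0.0001]]
0.013 [[0.0085, 0.0]]
0.026 [[0.0227, -0.0001]]
0.02 [[0.018, -0.0652], [0.0181, 0.0644]]
0.02 [[0.1015, -0.0654], [0.1015, 0.0644]]
10 rows shift [0.0088, -0.0009, 0.0] turn [-0.0001, -0.0001, 0.0095] mid [ 0.424 -0.035 -0.004]
10 rows shift [0.0084, -0.0009, 0.0] turn [-0.0001, -0.0001, 0.0095] mid [ 0.423 -0.037 -0.004]
```

Request:
move_arm(
  moves=[
    [1, [0.0088, -0.0009, 0], [0, 0, 0.0095]],
    [1, [0.0088, -0.0009, 0], [0, 0, 0.0095]],
    [1, [0.0088, -0.0009, 0], [0, 0, 0.0095]],
    [1, [0.0088, -0.0009, 0], [0, 0, 0.0095]],
    [1, [0.0088, -0.0009, 0], [0, 0, 0.0095]],
    [1, [0.0088, -0.0009, 0], [0, 0, 0.0095]],
    [1, [0.0088, -0.0009, 0], [0, 0, 0.0095]],
    [1, [0.0088, -0.0009, 0], [0, 0, 0.0095]],
    [1, [0.0088, -0.0009, 0], [0, 0, 0.0095]],
    [1, [0.0088, -0.0009, 0], [0, 0, 0.0095]],
  ],
)

```text
time: 11.33
eef_pos: [0.4313, 0.0084, -0.0038]
tcp_rot: [0.807, 0.59, -0.0, -0.0]
contact_force: [0.0, -2.0, 0.6]
opening: 1.0
finger_force: 0.9
```

Request:
move_arm(
  moves=[
    [1, [0.006, 0, 0], [0, 0, 0]],
    [1, [0.004, 0, 0], [0, 0, 0]],
    [1, [0.003, 0, 0], [0, 0, 0]],
    [1, [0.002, 0, 0], [0, 0, 0]],
    [1, [0.001, 0, 0], [0, 0, 0]],
    [1, [0.001, 0, 0], [0, 0, 0]],
    [1, [0, 0, 0], [0, 0, 0]],
    [1, [0, 0, 0], [0, 0, 0]],
    [1, [0, 0, 0], [0, 0, 0]],
    [1, [0, 0, 0], [0, 0, 0]],
  ],
)

```text
time: 12.17
eef_pos: [0.4367, 0.0247, -0.0036]
tcp_rot: [0.807, 0.59, 0.0, 0.0]
contact_force: [0.1, -0.4, -0.5]
opening: 1.004
finger_force: 0.0
```

```bash
python3 - <<'E'
from h import *
import pickle
s=get_state();print(s['time'],s['eef_pos'],s['contact_force'])
im=read_camera('wrist'); im2=read_camera('top'); pickle.dump((s,im,im2),open('w7.pkl','wb'))
A=pose(); psi=np.arctan2(A[1,1],A[0,1]); d=A[:2,3]-BAY[:2]; C,S=np.cos(BAY[2]),np.sin(BAY[2])
print('psi',psi,'bay xy',C*d[0]+S*d[1],-S*d[0]+C*d[1])
# horizontal edge profile of box sides in wrist image
g=im.mean(2)
old=pickle.load(open('w6.pkl','rb'))[1].mean(2)
# register box between w6 and w7 by ECC on box region
W=np.eye(2,3,dtype=np.float32)
r=(slice(0,310),slice(130,510)); a=old[r].astype(np.float32);b=g[r].astype(np.float32)
cc,W=cv2.findTransformECC(a,b,W,cv2.MOTION_EUCLIDEAN); print(cc,W.round(4).tolist())
plan(A,push(-.11),10)
E
```

```text
12.1667 [ 0.43673269  0.02467967 -0.0036035 ] [ 0.06862858 -0.35320426 -0.49949187]
psi -0.3074339621935425 bay xy 5.245569456487076e-05 -0.2891237470849466
0.9848952470803043 [[1.0, -0.0013000000035390258, -0.08009999990463257], [0.0013000000035390258, 1.0, 0.5041000247001648]]
10 rows shift [0.0088, -0.0, 0.0] turn [0.0, -0.0, 0.0001] mid [ 0.45   0.067 -0.004]
```

Request:
move_arm(
  moves=[
    [1, [0.006, 0, 0], [0, 0, 0]],
    [1, [0.01, 0, 0], [0, 0, 0]],
    [1, [0.01, 0, 0], [0, 0, 0]],
    [1, [0.01, 0, 0], [0, 0, 0]],
    [1, [0.01, 0, 0], [0, 0, 0]],
    [1, [0.01, 0, 0], [0, 0, 0]],
    [1, [0.01, 0, 0], [0, 0, 0]],
    [1, [0.01, 0, 0], [0, 0, 0]],
    [1, [0.01, 0, 0], [0, 0, 0]],
    [1, [0.01, 0, 0], [0, 0, 0]],
  ],
)

```text
time: 13.1
eef_pos: [0.4659, 0.1172, -0.0036]
tcp_rot: [0.807, 0.591, -0.0, 0.0]
contact_force: [-0.5, -2.1, 1.4]
opening: 0.998
finger_force: 1.2
```

```bash
cat > chk.py <<'E'
from h import *
import pickle
s=get_state();print(s['time'],s['eef_pos'],s['contact_force'])
im=read_camera('wrist'); pickle.dump((s,im),open('w8.pkl','wb'))
A=pose(); psi=np.arctan2(A[1,1],A[0,1]); d=A[:2,3]-BAY[:2]; C,S=np.cos(BAY[2]),np.sin(BAY[2])
print('psi',psi,'bay xy',C*d[0]+S*d[1],-S*d[0]+C*d[1])
old=pickle.load(open('w6.pkl','rb'))[1].mean(2);g=im.mean(2)
r=(slice(60,310),slice(160,480)); a=old[r].astype(np.float32);b=g[r].astype(np.float32)
cc,W=cv2.findTransformECC(a,b,np.eye(2,3,dtype=np.float32),cv2.MOTION_EUCLIDEAN); print(cc,W.round(4).tolist())
E
python3 chk.py
```

```text
13.1 [ 0.46592031  0.11719884 -0.00364984] [-0.50832759 -2.10968962  1.36609654]
psi -0.3068089840830316 bay xy 0.0001911814758176547 -0.19072740586559556
0.9879779130716018 [[1.0, -0.00139999995008111, -0.05339999869465828], [0.00139999995008111, 1.0, 0.647599995136261]]
```

Request:
move_arm(
  moves=[
    [1, [0.01, 0, 0], [0, 0, 0]],
    [1, [0.01, 0, 0], [0, 0, 0]],
    [1, [0.01, 0, 0], [0, 0, 0]],
    [1, [0.01, 0, 0], [0, 0, 0]],
    [1, [0.01, 0, 0], [0, 0, 0]],
    [1, [0.01, 0, 0], [0, 0, 0]],
    [1, [0.01, 0, 0], [0, 0, 0]],
    [1, [0.006, 0, 0], [0, 0, 0]],
    [1, [0.003, 0, 0], [0, 0, 0]],
    [1, [0.002, 0, 0], [0, 0, 0]],
  ],
)

```text
time: 13.98
eef_pos: [0.4903, 0.1938, -0.0037]
tcp_rot: [0.807, 0.591, -0.0, 0.0]
contact_force: [-0.4, -2.2, 1.8]
opening: 1.0
finger_force: 1.2
```

Request:
move_arm(
  moves=[
    [1, [0.002, 0, 0], [0, 0, 0]],
    [1, [0.002, 0, 0], [0, 0, 0]],
    [1, [0.002, 0, 0], [0, 0, 0]],
    [1, [0.0015, 0, 0], [0, 0, 0]],
    [1, [0.001, 0, 0], [0, 0, 0]],
    [1, [0.001, 0, 0], [0, 0, 0]],
    [1, [0.001, 0, 0], [0, 0, 0]],
    [1, [0.001, 0, 0], [0, 0, 0]],
    [1, [0.001, 0, 0], [0, 0, 0]],
    [1, [0, 0, 0], [0, 0, 0]],
  ],
)

```text
time: 14.82
eef_pos: [0.494, 0.2055, -0.0037]
tcp_rot: [0.807, 0.591, 0.0, -0.0]
contact_force: [-0.5, -1.1, 0.6]
opening: 1.002
finger_force: 0.6
```

```bash
python3 chk.py
```

```text
14.8167 [ 0.49399415  0.2055156  -0.00367995] [-0.53834331 -1.14402337  0.55708004]
psi -0.3072743286079226 bay xy -0.00016382651218164665 -0.09941643289930348
0.9943705362459949 [[1.0, -0.0012000000569969416, -0.51910001039505], [0.0012000000569969416, 1.0, 0.7148000001907349]]
```

Request:
move_arm(
  moves=[
    [1, [0.001, 0, 0], [0, 0, 0]],
    [1, [0.001, 0, 0], [0, 0, 0]],
    [1, [0.001, 0, 0], [0, 0, 0]],
    [1, [0.001, 0, 0], [0, 0, 0]],
    [1, [0.001, 0, 0], [0, 0, 0]],
    [1, [0.001, 0, 0], [0, 0, 0]],
    [1, [0.001, 0, 0], [0, 0, 0]],
    [1, [0.0005, 0, 0], [0, 0, 0]],
    [1, [0, 0, 0], [0, 0, 0]],
    [1, [0, 0, 0], [0, 0, 0]],
  ],
)

```text
time: 15.7
eef_pos: [0.4963, 0.2126, -0.0037]
tcp_rot: [0.807, 0.591, 0.0, -0.0]
contact_force: [-1.1, -0.3, 1.0]
opening: 0.997
finger_force: 0.4
```

```bash
python3 chk.py
```

```text
15.7 [ 0.49626241  0.21263933 -0.00367703] [-1.06815678 -0.25772858  0.96305349]
psi -0.3072312931294154 bay xy -0.00017888648430850612 -0.09193277908405034
0.9943793559947415 [[1.0, -0.0010999999940395355, -0.5468999743461609], [0.0010999999940395355, 1.0, 0.724399983882904]]
```

Still free; continue 1 mm per row.

Request:
move_arm(
  moves=[
    [1, [0.001, 0, 0], [0, 0, 0]],
    [1, [0.001, 0, 0], [0, 0, 0]],
    [1, [0.001, 0, 0], [0, 0, 0]],
    [1, [0.001, 0, 0], [0, 0, 0]],
    [1, [0.0005, 0, 0], [0, 0, 0]],
    [1, [0.0005, 0, 0], [0, 0, 0]],
    [1, [0, 0, 0], [0, 0, 0]],
    [1, [0, 0, 0], [0, 0, 0]],
    [1, [0, 0, 0], [0, 0, 0]],
    [1, [0, 0, 0], [0, 0, 0]],
  ],
)

```text
time: 16.58
eef_pos: [0.4967, 0.2142, -0.0037]
tcp_rot: [0.807, 0.591, -0.003, 0.001]
contact_force: [-4.5, -13.9, 6.7]
opening: 1.001
finger_force: 7.4
```

```bash
python3 chk.py
```

```text
16.5833 [ 0.49672796  0.21423963 -0.0036674 ] [ -4.50826984 -13.9019509    6.71710981]
psi -0.30614667943808177 bay xy -0.00018465641510851186 -0.09025655342718354
0.9793328834594691 [[1.0, -0.00279999990016222, 0.03440000116825104], [0.00279999990016222, 1.0, 0.7684000134468079]]
```

```bash
python3 - <<'E'
from h import *
piv=b2w(.0865,-.097); print('pivot',piv)
def show(p):
    d=p[:2]-piv; C,S=np.cos(BAY[2]),np.sin(BAY[2]); v=np.array([C*d[0]+S*d[1],-S*d[0]+C*d[1]])
    print(p.round(4),np.linalg.norm(v),'a',np.arctan2(-v[1],-v[0]))
def fake(pos,psi): 
    return cam('wrist',dict(tcp_rot=R.from_matrix(tgt(0,0,0,psi)[:3,:3]).as_quat(),eef_pos=np.array(pos)))
c3=fake([.6326,.0612,.1097],-.3047); c4=fake([.6321,.0624,.1602],-.306)
for c,uv in((c3,[183,183]),(c4,[213,168])): show(p2w(c,uv,.06)[0])
for c,uv in((c3,[162,82]),(c4,[193,91])): print('pivot meas',p2w(c,uv,.026)[0])
show(p2w(cam('top'),np.array([368,159])/3.3+[184.65,179.65],.06)[0])
for a in(1.8,1.9,2.0):
    print(a,b2w(.0865-.055*np.cos(a),-.097-.055*np.sin(a)))
A=pose(); D=np.eye(4); D[0,3]=-.03; D[2,3]=-.11; A=A@D
a=1.9; P=b2w(.0865-.055*np.cos(a),-.097-.055*np.sin(a)); plan(A,tgt(*P,.11,BAY[2]),6)
E
```

```text
pivot [0.57732359 0.18154188]
[0.5791 0.1276 0.06  ] 0.053930684781865225 a 1.9124236838200148
[0.5812 0.1294 0.06  ] 0.052261784854669674 a 1.953426206286601
pivot meas [0.57762877 0.18226822 0.026     ]
pivot meas [0.57800228 0.18166514 0.026     ]
[0.5755 0.1272 0.06  ] 0.05437702956989167 a 1.8455032673710832
1.8 [0.57299427 0.12671254]
1.9 [0.5784897  0.12655424]
2.0 [0.58397348 0.12694537]
6 rows shift [-0.0049, 0.0174, -0.0006] turn [-0.0003, 0.0011, 0.0003] mid [0.533 0.156 0.108]
```

Request:
move_arm(
  moves=[
    [1, [-0.01, 0, 0], [0, 0, 0]],
    [1, [-0.01, 0, 0], [0, 0, 0]],
    [1, [-0.01, 0, 0], [0, 0, 0]],
    [1, [0, 0, -0.02], [0, 0, 0]],
    [1, [0, 0, -0.03], [0, 0, 0]],
    [1, [0, 0, -0.03], [0, 0, 0]],
    [1, [0, 0, -0.03], [0, 0, 0]],
    [0.6, [0, 0, 0], [0, 0, 0]],
    [0.6, [0, 0, 0], [0, 0, 0]],
    [0.6, [0, 0, 0], [0, 0, 0]],
  ],
)

```text
time: 17.47
eef_pos: [0.488, 0.1884, 0.1058]
tcp_rot: [0.807, 0.591, -0.0, -0.0]
contact_force: [0.2, 0.1, -0.3]
opening: 0.614
finger_force: 0.0
```

```bash
python3 - <<'E'
from h import *
A=pose(); plan(A,tgt(.579,.1275,.105,BAY[2]),6)
E
```

```text
6 rows shift [-0.0051, 0.0175, 0.0001] turn [-0.0001, -0.0, 0.0001] mid [0.534 0.158 0.105]
```

Request:
move_arm(
  moves=[
    [0.6, [-0.0051, 0.0175, 0], [0, 0, 0]],
    [0.6, [-0.0051, 0.0175, 0], [0, 0, 0]],
    [0.6, [-0.0051, 0.0175, 0], [0, 0, 0]],
    [0.6, [-0.0051, 0.0175, 0], [0, 0, 0]],
    [0.6, [-0.0051, 0.0175, 0], [0, 0, 0]],
    [0.6, [-0.0051, 0.0175, 0], [0, 0, 0]],
    [0.6, [0, 0, 0], [0, 0, 0]],
    [0.6, [0, 0, 0], [0, 0, 0]],
    [0.6, [0, 0, 0], [0, 0, 0]],
    [0.6, [0, 0, 0], [0, 0, 0]],
  ],
)

```text
time: 18.3
eef_pos: [0.578, 0.1282, 0.1051]
tcp_rot: [0.807, 0.591, -0.001, -0.001]
contact_force: [-0.5, 0.5, -0.0]
opening: 0.602
finger_force: 0.0
```

```bash
python3 - <<'E'
from h import *
s=get_state();print(s['time'],s['eef_pos'],s['opening'])
im=read_camera('wrist'); c=cam('wrist',s); im=im[:,:,::-1].copy()
for z in(.02,.06):
    u=w2p(c,[*s['eef_pos'][:2],z])[0]; cv2.circle(im,tuple(int(v) for v in u),4,(255,0,255),1); print(u)
cv2.imwrite('pics/w9.png',im)
E
```

```text
18.3 [0.57798835 0.12823524 0.10514224] 0.6015126781363899
[318.82813667 245.98441512]
[318.90602308 270.07322389]
```

View pics/w9.png

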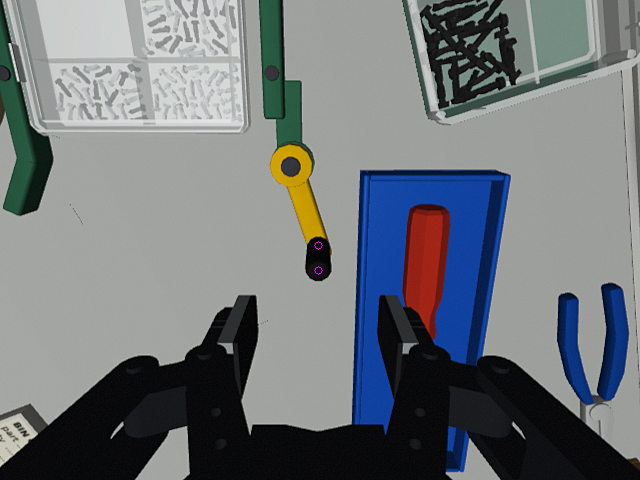

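Request:
move_arm(
  moves=[
    [0.45, [0, 0, 0], [0, 0, 0]],
    [0.45, [0, 0, 0.01], [0, 0, 0]],
    [0.45, [0, 0, 0.02], [0, 0, 0]],
    [0.45, [0, 0, 0.02], [0, 0, 0]],
    [0.45, [0, 0, 0.015], [0, 0, 0]],
    [0.45, [0, 0, 0.01], [0, 0, 0]],
    [0.45, [0, 0, 0], [0, 0, 0]],
    [0, [0, 0, 0], [0, 0, 0]],
    [0, [0, 0, 0], [0, 0, 0]],
    [0, [0, 0, 0], [0, 0, 0]],
  ],
  grip_force=25,
)

```text
time: 19.18
eef_pos: [0.5801, 0.128, 0.0323]
tcp_rot: [0.807, 0.591, 0.001, 0.0]
contact_force: [-0.9, -0.2, -1.3]
opening: 0.163
finger_force: 24.6
```

Request:
move_arm(
  moves=[
    [0, [0, 0, 0], [0, 0, 0]],
    [0, [0, 0, 0], [0, 0, 0]],
    [0, [0, 0, 0], [0, 0, 0]],
    [0, [0, 0, 0], [0, 0, 0]],
    [0, [0, 0, 0], [0, 0, 0]],
    [0, [0, 0, 0], [0, 0, 0]],
    [0, [0, 0, 0], [0, 0, 0]],
    [0, [0, 0, 0], [0, 0, 0]],
    [0, [0, 0, 0], [0, 0, 0]],
    [0, [0, 0, 0], [0, 0, 0]],
  ],
)

```text
time: 20.02
eef_pos: [0.5801, 0.1279, 0.0322]
tcp_rot: [0.807, 0.591, 0.001, 0.0]
contact_force: [-0.9, 2.1, 4.1]
opening: 0.166
finger_force: 25.2
```

```bash
python3 - <<'E'
from h import *
s=get_state();print(s['time'],s['eef_pos'],s['opening'],s['finger_force'],s['contact_force'])
d=pose()[:2,3]-b2w(.0865,-.097); C,S=np.cos(BAY[2]),np.sin(BAY[2]); v=np.array([C*d[0]+S*d[1],-S*d[0]+C*d[1]])
a0=np.arctan2(-v[1],-v[0]); print(a0,np.linalg.norm(v))
a=np.linspace(a0,0,19); P=np.c_[-.055*np.sin(a),-.055*np.cos(a)]
print(np.diff(P,axis=0).round(4).tolist())
E
```

```text
20.0167 [0.58011372 0.12789967 0.03216584] 0.1662239365676205 25.223080788273364 [-0.90243345  2.11643644  4.05638638]
1.9307631911347094 0.053714721378005925
[[-0.0018, -0.0056], [-0.0012, -0.0058], [-0.0005, -0.0059], [0.0001, -0.0059], [0.0007, -0.0059], [0.0013, -0.0057], [0.002, -0.0056], [0.0025, -0.0053], [0.0031, -0.005], [0.0036, -0.0047], [0.0041, -0.0042], [0.0045, -0.0038], [0.0049, -0.0033], [0.0052, -0.0027], [0.0055, -0.0022], [0.0057, -0.0016], [0.0058, -0.0009], [0.0059, -0.0003]]
```

Request:
move_arm(
  moves=[
    [0, [-0.0018, -0.0056, 0], [0, 0, 0]],
    [0, [-0.0012, -0.0058, 0], [0, 0, 0]],
    [0, [-0.0005, -0.0059, 0], [0, 0, 0]],
    [0, [0.0001, -0.0059, 0], [0, 0, 0]],
    [0, [0.0007, -0.0059, 0], [0, 0, 0]],
    [0, [0.0013, -0.0057, 0], [0, 0, 0]],
    [0, [0.002, -0.0056, 0], [0, 0, 0]],
    [0, [0.0025, -0.0053, 0], [0, 0, 0]],
    [0, [0.0031, -0.005, 0], [0, 0, 0]],
    [0, [0.0036, -0.0047, 0], [0, 0, 0]],
  ],
)

```text
time: 20.85
eef_pos: [0.5309, 0.1521, 0.032]
tcp_rot: [0.807, 0.59, 0.001, 0.002]
contact_force: [2.7, -5.4, 3.2]
opening: 0.163
finger_force: 24.3
```

Request:
move_arm(
  moves=[
    [0, [0.0041, -0.0042, 0], [0, 0, 0]],
    [0, [0.0045, -0.0038, 0], [0, 0, 0]],
    [0, [0.0049, -0.0033, 0], [0, 0, 0]],
    [0, [0.0052, -0.0027, 0], [0, 0, 0]],
    [0, [0.0055, -0.0022, 0], [0, 0, 0]],
    [0, [0.0057, -0.0016, 0], [0, 0, 0]],
    [0, [0.0058, -0.0009, 0], [0, 0, 0]],
    [0, [0.0045, 0, 0], [0, 0, 0]],
    [0, [0.001, 0, 0], [0, 0, 0]],
    [0, [0, 0, 0], [0, 0, 0]],
  ],
)

```text
time: 21.68
eef_pos: [0.5251, 0.1971, 0.0319]
tcp_rot: [0.807, 0.591, -0.0, 0.002]
contact_force: [0.8, -4.6, 4.5]
opening: 0.169
finger_force: 29.0
```

```bash
cat > ck.py <<'E'
from h import *
s=get_state();print(s['time'],s['eef_pos'],s['opening'],s['finger_force'],s['contact_force'])
d=pose()[:2,3]-b2w(.0865,-.097); C,S=np.cos(BAY[2]),np.sin(BAY[2]); v=np.array([C*d[0]+S*d[1],-S*d[0]+C*d[1]])
print(v,np.arctan2(-v[1],-v[0]),np.linalg.norm(v))
E
python3 ck.py
```

```text
21.6833 [0.52505774 0.19708719 0.03187581] 0.16876161713474808 29.02098367223516 [ 0.80755508 -4.60497747  4.49389553]
[-0.05451893 -0.00103079] 0.01890483649169662 0.0545286702952475
```

Request:
move_arm(
  moves=[
    [0, [0.0005, 0, 0], [0, 0, 0]],
    [0, [0.0005, 0, 0], [0, 0, 0]],
    [0, [0.0005, 0, 0], [0, 0, 0]],
    [0, [0.0005, 0, 0], [0, 0, 0]],
    [0, [0.0005, 0, 0], [0, 0, 0]],
    [0, [0.0005, 0, 0], [0, 0, 0]],
    [0, [0, 0, 0], [0, 0, 0]],
    [0, [0, 0, 0], [0, 0, 0]],
    [0, [0, 0, 0], [0, 0, 0]],
    [0, [0, 0, 0], [0, 0, 0]],
  ],
)

```text
time: 22.52
eef_pos: [0.5258, 0.1999, 0.0318]
tcp_rot: [0.807, 0.591, -0.0, 0.002]
contact_force: [1.4, -5.4, 5.2]
opening: 0.164
finger_force: 28.9
```

```bash
python3 ck.py
```

```text
22.5167 [0.52579194 0.19987832 0.0318367 ] 0.16393165906457413 28.909174444852397 [ 1.40867336 -5.43295371  5.20824882]
[-0.05466542  0.00185157] -0.033857970298237595 0.05469676475489055
```

Request:
move_arm(
  moves=[
    [0.45, [0, 0, 0], [0, 0, 0]],
    [0.45, [0, 0, 0], [0, 0, 0]],
    [0.45, [0, 0, 0], [0, 0, 0]],
    [0.45, [0, 0, -0.02], [0, 0, 0]],
    [0.45, [0, 0, -0.03], [0, 0, 0]],
    [0.45, [0, 0, -0.03], [0, 0, 0]],
    [0.45, [-0.03, 0, 0], [0, 0, 0]],
    [0.45, [-0.03, 0, 0], [0, 0, 0]],
    [0.1, [0, 0, 0], [0, 0, 0]],
    [0.1, [0, 0, 0], [0, 0, 0]],
  ],
)

```text
time: 23.35
eef_pos: [0.506, 0.1438, 0.1107]
tcp_rot: [0.807, 0.59, -0.0, -0.0]
contact_force: [0.0, 0.6, -0.1]
opening: 0.173
finger_force: 0.0
```

```bash
python3 - <<'E'
from h import *
s=get_state();print(s['time'],s['eef_pos'])
im=read_camera('wrist'); c=cam('wrist',s)
hsv=cv2.cvtColor(im,cv2.COLOR_RGB2HSV); m=cv2.inRange(hsv,(20,150,70),(35,255,255))
v,u=np.nonzero(m); w=p2w(c,np.c_[u,v],.02)[:,:2]-BAY[:2]; C,S=np.cos(BAY[2]),np.sin(BAY[2])
b=np.c_[C*w[:,0]+S*w[:,1],-S*w[:,0]+C*w[:,1]]
b=b[(abs(b[:,0]-.05)<.07)&(abs(b[:,1]+.1)<.06)]; print(len(b),b.min(0),b.max(0))
for x in(.03,.04,.05,.06,.065,.07):
    q=b[abs(b[:,0]-x)<.002]
    if len(q): print(x,np.median(q[:,1]).round(4),q[:,1].min().round(4),q[:,1].max().round(4))
q=b[(b[:,0]>.04)&(b[:,0]<.068)]; print(np.polyfit(q[:,0],q[:,1],1))
E
```

```text
23.35 [0.50604576 0.14376404 0.11073526]
2474 [ 0.02274996 -0.10861882] [ 0.09903011 -0.08321558]
0.04 -0.095 -0.103 -0.0902
0.05 -0.0963 -0.103 -0.0897
0.06 -0.0963 -0.103 -0.0897
0.065 -0.0963 -0.1024 -0.0891
0.07 -0.0957 -0.1024 -0.0891
[ 0.02604409 -0.09760672]
```

Request:
move_arm(
  moves=[
    [0, [0, 0, 0.02], [0, 0, 0]],
    [0, [0, 0, 0.03], [0, 0, 0]],
    [0, [0, 0, 0.02], [0, 0, 0]],
    [0, [0, 0, 0.005], [0, 0, 0]],
    [0, [0.01, 0, 0], [0, 0, 0]],
    [0, [0.01, 0, 0], [0, 0, 0]],
    [0, [0.01, 0, 0], [0, 0, 0]],
    [0, [0.004, 0, 0], [0, 0, 0]],
    [0, [0.002, 0, 0], [0, 0, 0]],
    [0, [0, 0, 0], [0, 0, 0]],
  ],
)

```text
time: 24.23
eef_pos: [0.5188, 0.1796, 0.0374]
tcp_rot: [0.807, 0.591, 0.001, 0.001]
contact_force: [-0.0, 0.1, -0.2]
opening: 0.001
finger_force: 0.0
```

Request:
move_arm(
  moves=[
    [0, [0.001, 0, 0], [0, 0, 0]],
    [0, [0.001, 0, 0], [0, 0, 0]],
    [0, [0.001, 0, 0], [0, 0, 0]],
    [0, [0.001, 0, 0], [0, 0, 0]],
    [0, [0.0005, 0, 0], [0, 0, 0]],
    [0, [0.0005, 0, 0], [0, 0, 0]],
    [0, [0, 0, 0], [0, 0, 0]],
    [0, [0, 0, 0], [0, 0, 0]],
    [0, [0, 0, 0], [0, 0, 0]],
    [0, [0, 0, 0], [0, 0, 0]],
  ],
)

```text
time: 25.07
eef_pos: [0.5188, 0.1818, 0.0364]
tcp_rot: [0.807, 0.591, -0.002, 0.001]
contact_force: [-3.4, -6.0, 3.4]
opening: -0.002
finger_force: 3.5
```

```bash
python3 ck.py
```

```text
25.0667 [0.51880932 0.18181487 0.03636437] -0.001808402216442593 3.4738834173833766 [-3.39271197 -5.98544141  3.35082109]
[-0.05584345 -0.01747866] 0.3033347220521394 0.05851490365583952
```

Request:
move_arm(
  moves=[
    [0, [-0.004, 0, 0], [0, 0, 0]],
    [0, [-0.015, 0, 0], [0, 0, 0]],
    [0, [-0.03, 0, 0], [0, 0, 0]],
    [0, [0, 0, -0.03], [0, 0, 0]],
    [0, [0, 0, -0.04], [0, 0, 0]],
    [0, [0, 0, -0.04], [0, 0, 0]],
    [0, [0, 0, -0.02], [0, 0, 0]],
    [0, [0, 0, 0], [0, 0, 0]],
    [0, [0, 0, 0], [0, 0, 0]],
    [0, [0, 0, 0], [0, 0, 0]],
  ],
)

```text
time: 25.9
eef_pos: [0.5038, 0.1368, 0.1651]
tcp_rot: [0.807, 0.591, -0.001, -0.001]
contact_force: [-0.4, 0.5, -1.1]
opening: 0.001
finger_force: 0.0
```

```bash
python3 - <<'E'
from h import *
s=get_state();print(s['time'],s['eef_pos'],s['contact_force'])
print(sign_off())
E
```

```text
25.9 [0.50377938 0.13681935 0.1651004 ] [-0.42239391  0.51154311 -1.10934088]
the job is handed in; nothing more can be done
None
```

Handed in at 25.9 s: the screwdriver lies flat in the tray, the box was pushed home (about 14 N against the back stop), and the catch is shut (about 7 N against its stop). The oil bottle, tape roll and pliers were not touched, and sign-off returned no verdict.

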